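# Restock the seasoning caddy at the pass

### The job

Restock the seasoning caddy: stand the red-, yellow-, green- and blue-lidded steel shakers in it, each upright on the floor of the cup of its own lid's colour, in any order. Keep them upright so they do not spill, and set them down rather than dropping them. Leave the white-lidded shaker and the red sauce bottle standing where they are.

Things in the scene. Friction and masses are not known exactly. Their poses are not given: they have to be found in the camera images.
- shaker_red: Seasoning shaker: upright stainless-steel cylinder 48 mm in diameter and 85 mm tall, the top 21 mm being a red plastic lid with small black holes; about 0.13 to 0.25 kg. Loose, stands on the counter. Origin: centre of its underside; z up along its axis.
- shaker_yellow: Seasoning shaker: upright stainless-steel cylinder 48 mm in diameter and 85 mm tall, the top 21 mm being a yellow plastic lid with small black holes; about 0.13 to 0.25 kg. Loose, stands on the counter. Origin: centre of its underside; z up along its axis.
- shaker_green: Seasoning shaker: upright stainless-steel cylinder 48 mm in diameter and 85 mm tall, the top 21 mm being a green plastic lid with small black holes; about 0.13 to 0.25 kg. Loose, stands on the counter. Origin: centre of its underside; z up along its axis.
- shaker_blue: Seasoning shaker: upright stainless-steel cylinder 48 mm in diameter and 85 mm tall, the top 21 mm being a blue plastic lid with small black holes; about 0.13 to 0.25 kg. Loose, stands on the counter. Origin: centre of its underside; z up along its axis.
- cup_red: Open square red cup, 76 mm outside, 70 mm inside, 38 mm high, inner floor 3 mm above its origin (centre of its underside, 3 mm over the counter). Fixed. Four cups, in varying order, stand in a row 80 mm centre to centre along their y, in a fixed steel caddy 86 x 326 mm, 30 mm high, with a loop at each end of the row (17 mm out, 53 mm high). x: across the row, away from robot; z up.
- cup_yellow: Open square yellow cup, 76 mm outside, 70 mm inside, 38 mm high, inner floor 3 mm above its origin (centre of its underside, 3 mm over the counter). Fixed. Four cups, in varying order, stand in a row 80 mm centre to centre along their y, in a fixed steel caddy 86 x 326 mm, 30 mm high, with a loop at each end of the row (17 mm out, 53 mm high). x: across the row, away from robot; z up.
- cup_green: Open square green cup, 76 mm outside, 70 mm inside, 38 mm high, inner floor 3 mm above its origin (centre of its underside, 3 mm over the counter). Fixed. Four cups, in varying order, stand in a row 80 mm centre to centre along their y, in a fixed steel caddy 86 x 326 mm, 30 mm high, with a loop at each end of the row (17 mm out, 53 mm high). x: across the row, away from robot; z up.
- cup_blue: Open square blue cup, 76 mm outside, 70 mm inside, 38 mm high, inner floor 3 mm above its origin (centre of its underside, 3 mm over the counter). Fixed. Four cups, in varying order, stand in a row 80 mm centre to centre along their y, in a fixed steel caddy 86 x 326 mm, 30 mm high, with a loop at each end of the row (17 mm out, 53 mm high). x: across the row, away from robot; z up.
- shaker_white: Look-alike: the same steel shaker, 48 mm in diameter and 85 mm tall, with a white lid; loose, belongs to another station. Origin: centre of its underside; z up.
- sauce_bottle: Look-alike: small red plastic sauce bottle, 48 mm in diameter, with a red body, no lid, and a narrow white pointed nozzle, 95 mm tall in all; loose. Origin: centre of its underside; z up.

How it is judged:
At the end, for the whole second after the job is handed in: Each coloured-lidded shaker is at rest, upright (within 0.1 rad), on the floor of its own colour's cup (within 18 mm of the cup's centre, underside under 8 mm above the cup's); the white-lidded shaker and the sauce bottle still stand within 30 mm of where they began (horizontal distance between shaker_red and cup_red below 0.018 m and z of shaker_red in the frame of cup_red below 0.008 m and angle between each of shaker_red, shaker_yellow, shaker_green, shaker_blue, shaker_white, sauce_bottle's own z axis and vertical below 0.1 rad and linear speed of each of shaker_red, shaker_yellow, shaker_green, shaker_blue, shaker_white, sauce_bottle below 0.02 m/s and horizontal distance between shaker_yellow and cup_yellow below 0.018 m and z of shaker_yellow in the frame of cup_yellow below 0.008 m and horizontal distance between shaker_green and cup_green below 0.018 m and z of shaker_green in the frame of cup_green below 0.008 m and horizontal distance between shaker_blue and cup_blue below 0.018 m and z of shaker_blue in the frame of cup_blue below 0.008 m and distance of each of shaker_white, sauce_bottle from where it was at the start of the episode below 0.03 m); the robot touches nothing.
It fails at once if the white-lidded shaker is pushed or carried more than 30 mm or tipped over (distance of shaker_white from where it was at the start of the episode above 0.03 m or angle between shaker_white's own z axis and vertical above 0.5 rad).
It fails at once if the sauce bottle is pushed or carried more than 30 mm or tipped over (distance of sauce_bottle from where it was at the start of the episode above 0.03 m or angle between sauce_bottle's own z axis and vertical above 0.5 rad).
It fails at once if a coloured-lidded shaker is tipped by more than 40 degrees, so that it would spill (angle between any of shaker_red, shaker_yellow, shaker_green, shaker_blue's own z axis and vertical above 0.7 rad).
It fails at once if a shaker is dropped or thrown (moves faster than 0.7 m/s, a fall of 25 mm, with no finger on it) ((linear speed of shaker_red above 0.7 m/s and contact force between the fingers and shaker_red below 0.05 N) or (linear speed of shaker_yellow above 0.7 m/s and contact force between the fingers and shaker_yellow below 0.05 N) or (linear speed of shaker_green above 0.7 m/s and contact force between the fingers and shaker_green below 0.05 N) or (linear speed of shaker_blue above 0.7 m/s and contact force between the fingers and shaker_blue below 0.05 N)).
It also fails if it takes over 99 s, if anything falls off the work surface, if the arm or the gripper's body presses on something with over 40 N, if the wrist force passes 120 N, or if a joint passes its speed limit or range.

### The arm

A 6-joint arm with a two-finger parallel gripper is mounted at the origin on the work surface. World frame = base frame: x ahead of the robot, y to its left, z up, the work surface at z = 0. Lengths are in m, angles in rad, forces in N, time in s.
With the tool pointing down it reaches from about 0.3 to 0.875 m from the base axis. Payload 6.4 kg.
Tool frame: the origin (TCP) lies between the finger pads; the fingertips stand 25 mm ahead of it and the grasp point (between the pads) lies 6 mm ahead of it (env.tips_ahead is the distance from the TCP to the fingertips, in m); x points along the fingers, y is the direction in which the jaws open and shut, and the axes are right-handed (so a half turn about x gives the same grasp; the last joint's range is limited). The gripper opens to 88 mm and grips with 3 to 60 N. Pads are 18 mm wide; open, the fingers measure 123 mm over their backs; the gripper's body (75 mm by 187 mm) begins 45 mm behind the grasp point.
Start: joints at [-1.485, 0.181, 1.607, -0, 1.354, -0.206], TCP at [0.165, -0.551, 0.264] pointing down, gripper open.
Joint ranges: [-2.99, 2.99], [-0.89, 2.07], [0.3, 2.58], [-1.14, 4.28], [0, 2.63], [-3.12, 3.12]. Speed limits (rad/s): [2.57, 2.57, 3.01, 3.14, 3.14, 3.14].

### API

Orientations are given as a unit quaternion [w, x, y, z].
In Python, from plant import env, optics, models gives the robot as it stands. The module is installed in compiled form; this text tells all that it offers.
- The arm moves only by the tool play_rows, never from a script. Its argument "commands" is a list of rows, each a list of 7 numbers: the shift along the tool's x, y, z in m, then the turn, a rotation vector about the tool's x, y, z in degrees, then the finger opening in m, from 0 to 0.0881. A call has exactly 10 rows; each row shifts and turns the commanded pose from where the row before left it, along the tool's axes as they then stand; what a row does not reach is not made up. A row lasts 1/8 s, in which the tool goes at most 62.5 mm and 10.7 degrees, less where a joint would pass 70% of its speed; a pose out of reach is approached as far as the arm can. A call with a gripper value outside its range is refused whole. The fingers move at their own pace and stop on an object; "force" is the grip in N (left out, the last holds). Time passes only in rows, so rows that do not move let the fingers close, or fill a call up. It gives the time, the measured TCP pose, the force and the opening at its end, in the units of the state.
- env.get_obs(): the state, without advancing time (a new reading comes with each control period).
- optics.snapshot(name): name is "scene" or "top" or "wrist"; returns a dict with "pixels" (420x560x3 uint8, blue, green, red), "fx", "fy", "cx", "cy" (pixels), "eye" and "rotation" of the camera in the world. Camera axes: x right, y down, z forward; pixel columns grow to the right and rows downward; lengths in m; the calibration is good to about 2 mm. A picture is of the moment at which its call begins. There is no depth.
- env.close_job(): hands the job in, once; it reports no verdict.
Trained networks look in a picture, given as the dict that the camera call returned (one of the last four; its "shot" number tells which), for a name from the list of things; names that differ only in an ending like _2 or _b are one class to them, and where a whole thing is asked for, a point or a joint stands for the part that bears it (a point fixed in the world has none). Each returns a list of dicts, best first, with "confidence" (0 to 1); they miss things now and then, are a little off and sometimes report something else, mostly with a low value. They report only what shows in the picture. A call takes as long as a camera call.
- models.search_frame(picture, label): "bbox" ([centre column, centre row, width, height] in pixels, round what is visible of it).
The state is a dict: "clock": time; "joint_pos": joint angles; "qvel": joint speeds; "effort": joint torques, N m; "tool_pos": TCP position; "tcp_rot": TCP orientation; "wrist_force": force on the tool from outside, world axes, zero at the start; "torque": the same for the moment, N m; "finger_gap": opening from 0.0 (shut) to 1.0 (fully open).
Only numpy, scipy, OpenCV 4.12 (cv2) and the standard library are available. Lean on these libraries where they do the work, as an engineer would, in place of code of your own. Each camera call takes 0.05 s, during which the arm holds its last target.

## Working session

There is one attempt and no reset: what is moved stays moved. The work goes in short steps, Python scripts to look and compute and a tool call to move; the robot and the scene stay as the last step left them, time stands still between calls to the robot, and variables do not carry over. Pictures are saved under pics/ and viewed, and the job is handed in when it is done.

Besides the shell and the picture viewer there is one more tool, called after "Request:" as name([rows], argument=value, ...), one row to a line, values as JSON. play_rows: Moves the arm, as the interface text tells. Its arguments: {"type":"object","properties":{"commands":{"type":"array","items":{"type":"array","items":{"type":"number"}}},"force":{"type":"number"}},"required":["commands"]}

```bash
mkdir -p pics; ls; python3 - <<'E'
from plant import env, optics, models
import cv2
print(env.get_obs())
for n in("scene","top"):
    p=optics.snapshot(n); cv2.imwrite(f"pics/{n}0.png",p["pixels"])
    print(n,{k:v for k,v in p.items() if k!="pixels"})
    for l in ["shaker_red","shaker_yellow","shaker_green","shaker_blue","shaker_white","sauce_bottle","cup_red","cup_yellow","cup_green","cup_blue"]:
        print(l,[([round(x) for x in d["bbox"]],round(d["confidence"],2)) for d in models.search_frame(p,l)][:3])
E
```

```text
pics
{'clock': 0.0, 'joint_pos': array([-1.48533448e+00,  1.81550182e-01,  1.60796741e+00,  4.04734749e-05,
        1.35379851e+00, -2.06274594e-01]), 'qvel': array([-1.48748654e-03, -3.48872660e-04, -1.73444802e-04,  4.60206389e-04,
        6.89644298e-04,  5.08664091e-05]), 'effort': array([ 5.25977575e-04, -4.33864975e+01, -3.41848934e+01,  7.03663146e-02,
        3.84477375e-02, -1.05535930e-04]), 'tool_pos': array([ 0.16537942, -0.55020737,  0.26282458]), 'tcp_rot': array([ 0.10216854,  0.69964829,  0.1033833 , -0.69954682]), 'wrist_force': array([ 0.07402567, -0.05132972,  1.18789753]), 'torque': array([ 0.03489714, -0.00977408,  0.03811567]), 'finger_gap': 0.9987146973793386}
scene {'fx': 384.69381917359374, 'fy': 384.69381917359374, 'cx': 277.96729416522777, 'cy': 209.68122546200772, 'eye': array([ 0.82605106, -0.38118266,  0.69734649]), 'rotation': array([-0.29497308,  0.89768501,  0.31146798, -0.10069861]), 'shot': 1}
shaker_red [([321, 242, 50, 52], 0.67), ([299, 140, 21, 38], 0.57)]
shaker_yellow [([183, 268, 30, 38], 0.67)]
shaker_green [([262, 173, 17, 39], 0.69)]
shake
[... 360 characters left out ...]
: 281.1538541893165, 'cy': 206.24031823356742, 'eye': array([ 0.45257475, -0.00735028,  0.97513904]), 'rotation': array([ 0.04595332, -0.70350366,  0.70876399, -0.02499023]), 'shot': 2}
shaker_red [([209, 252, 31, 19], 0.91), ([261, 173, 41, 37], 0.53)]
shaker_yellow [([380, 234, 26, 22], 0.93)]
shaker_green [([265, 254, 20, 19], 0.63)]
shaker_blue [([318, 250, 20, 19], 0.68)]
shaker_white [([437, 196, 34, 23], 0.84)]
sauce_bottle [([325, 162, 32, 34], 0.7), ([153, 203, 24, 19], 0.56), ([293, 169, 34, 37], 0.55)]
cup_red [([261, 173, 36, 37], 0.85), ([207, 252, 27, 19], 0.41)]
cup_yellow [([228, 178, 38, 27], 0.82)]
cup_green [([327, 160, 36, 36], 0.95)]
cup_blue [([293, 168, 36, 36], 0.95)]
```

```bash
python3 - <<'E'
import cv2
for n in("scene","top"):
    p=cv2.imread(f"pics/{n}0.png"); cv2.imwrite(f"pics/{n}0b.png",cv2.resize(p,(800,600),interpolation=cv2.INTER_CUBIC))
E
```

```text
(no output)
```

View pics/scene0b.png

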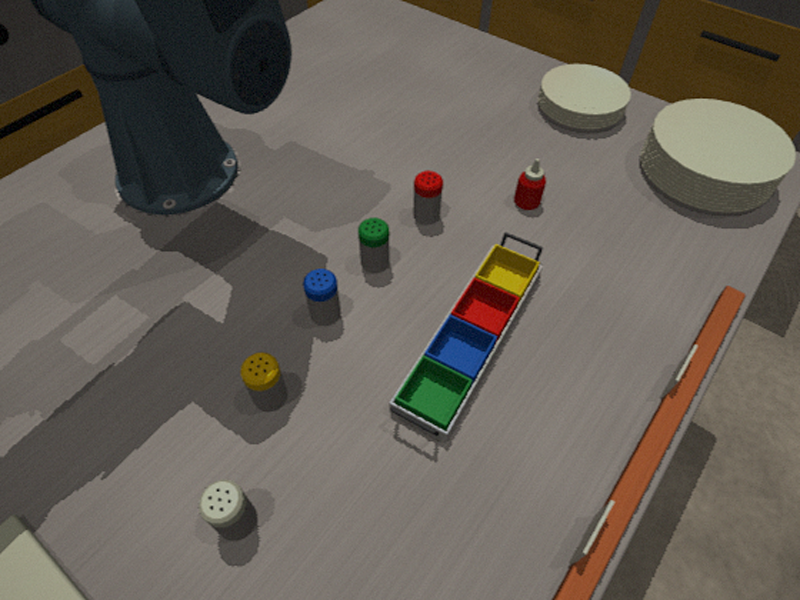

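View pics/top0b.png

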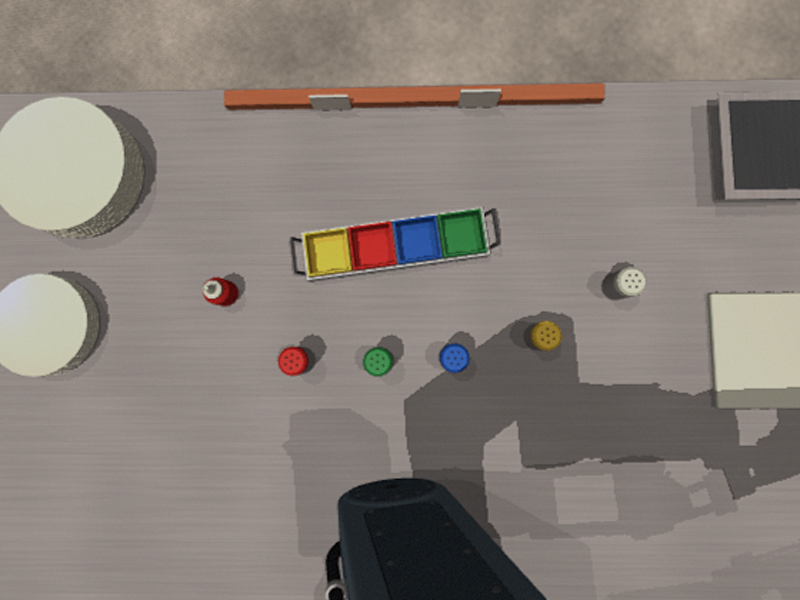

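The pictures agree with each other. In the 800x600 top view:

| Item | Pixel (col, row) |
|---|---|
| Red lid | (293, 361) |
| Green lid | (378, 361) |
| Blue lid | (454, 357) |
| Yellow lid | (546, 335) |
| White lid | (630, 281) |
| Sauce bottle | (220, 290) |
| Yellow, red, blue, green cups | (327, 252) to (464, 232) |

Next I'll turn these into positions.

```bash
cat > h.py <<'E'
from plant import env, optics, models
import cv2, numpy as np
from scipy.spatial.transform import Rotation as R
def rot(q): return R.from_quat([q[1],q[2],q[3],q[0]])
def back(p,u,v,z):
    d=rot(p["rotation"]).apply([(u-p["cx"])/p["fx"],(v-p["cy"])/p["fy"],1]); e=p["eye"]
    return e+d*(z-e[2])/d[2]
def proj(p,X):
    c=rot(p["rotation"]).inv().apply(np.asarray(X)-p["eye"]); return np.array([p["fx"]*c[0]/c[2]+p["cx"],p["fy"]*c[1]/c[2]+p["cy"]])
H={"red":[(0,8),(172,180)],"yellow":[(18,32)],"green":[(50,75)],"blue":[(100,125)]}
def mask(p,c):
    hsv=cv2.cvtColor(p["pixels"],cv2.COLOR_BGR2HSV); m=0
    for a,b in H[c]: m=m|cv2.inRange(hsv,(a,120,40),(b,255,255))
    return m
def blobs(p,c,amin=60):
    n,l,s,ce=cv2.connectedComponentsWithStats(mask(p,c))
    return [(l==i,s[i],ce[i]) for i in range(1,n) if s[i][4]>=amin]
def show(p,f,s=1):
    cv2.imwrite("pics/"+f,cv2.resize(p["pixels"],None,fx=s,fy=s,interpolation=cv2.INTER_CUBIC))
E
python3 - <<'E'
from h import *
for n in ("top","scene"):
    p=optics.snapshot(n)
    for c in H:
        for m,s,ce in blobs(p,c):
            print(n,c,s,ce.round(1),"z.085",back(p,*ce,.085)[:2].round(4),"z.077",back(p,*ce,.077)[:2].round(4),"z.041",back(p,*ce,.041)[:2].round(4),"z.03",back(p,*ce,.03)[:2].round(4))
E
```

```text
top red [243 155  35  34 950] [260.1 171.8] z.085 [0.6255 0.0686] z.077 [0.627  0.0693] z.041 [0.634  0.0724] z.03 [0.6362 0.0733]
top red [143 194  24  20 238] [157.2 204.9] z.085 [0.5483 0.3147] z.077 [0.5492 0.3176] z.041 [0.5531 0.3306] z.03 [0.5542 0.3346]
top red [195 243  21  20 344] [204.8 252.4] z.085 [0.4352 0.1986] z.077 [0.435  0.2004] z.041 [0.4343 0.2088] z.03 [0.4341 0.2113]
top yellow [213 160  33  34 925] [229.  176.2] z.085 [0.6155 0.1431] z.077 [0.617  0.1444] z.041 [0.6236 0.1505] z.03 [0.6256 0.1524]
top yellow [371 225  22  21 357] [381.8 234.7] z.085 [ 0.4738 -0.2149] z.077 [ 0.474  -0.2167] z.041 [ 0.4749 -0.2251] z.03 [ 0.4751 -0.2277]
top green [306 147  34  33 905] [322.8 162.9] z.085 [ 0.6451 -0.0809] z.077 [ 0.6469 -0.0816] z.041 [ 0.6546 -0.0846] z.03 [ 0.657  -0.0855]
top green [255 243  20  20 287] [264.1 252.6] z.085 [0.4338 0.0592] z.077 [0.4337 0.0598] z.041 [0.4329 0.0625] z.03 [0.4327 0.0633]
top blue [275 151  34  34 930] [291.8 167.3] z.085 [ 0.6355 -0.0071] z.077 [ 0.6371 -0.0071] z.041 [ 0.6445 -0.0071] z.03 [ 0.6468 -0.0071]
top blue [308 241
[... 1237 characters left out ...]
w [168 247  29  27 589] [181.8 259.8] z.085 [ 0.4824 -0.2219] z.077 [ 0.4779 -0.2198] z.041 [ 0.4577 -0.2104] z.03 [ 0.4515 -0.2076]
scene green [251 153  21  20 333] [261.1 162.2] z.085 [0.4411 0.0513] z.077 [0.436 0.057] z.041 [0.4134 0.0824] z.03 [0.4065 0.0902]
scene green [ 277  249   53   51 1497] [303.5 274.1] z.085 [ 0.6712 -0.1089] z.077 [ 0.6692 -0.1054] z.041 [ 0.6601 -0.0894] z.03 [ 0.6573 -0.0845]
scene blue [212 188  24  23 431] [223.8 199.1] z.085 [ 0.447  -0.0734] z.077 [ 0.4421 -0.0694] z.041 [ 0.4198 -0.0513] z.03 [ 0.413  -0.0458]
scene blue [ 297  220   51   47 1309] [322.7 242.4] z.085 [ 0.661 -0.034] z.077 [ 0.6588 -0.0295] z.041 [ 0.6491 -0.0091] z.03 [ 0.6461 -0.0029]
```

```bash
cat > fit.py <<'E'
from h import *
from scipy.optimize import minimize
order=["yellow","red","blue","green"]
def cup(x,y,a,i): # order index 0 at +y
    o=(1.5-i)*.08; return np.array([x-np.sin(a)*o, y+np.cos(a)*o])
if __name__=="__main__":
    for names in (("top",),("scene",),("top","scene")):
        T=[]
        for n in names:
            p=optics.snapshot(n)
            for i,c in enumerate(order):
                m,s,ce=max((b for b in blobs(p,c) if np.linalg.norm(b[2]-proj(p,[*cup(.639,.033,.1305,i),.04]))<20),key=lambda b:b[1][4])
                T.append((p,i,m.astype(np.uint8)))
        def cost(q):
            t=0
            for p,i,m in T:
                C=cup(*q[:3],i); pts=[]
                for sx in(-1,1):
                    for sy in (-1,1):
                        for z in (.041,.033):
                            l=.038*np.array([sx,sy]);c,s=np.cos(q[2]),np.sin(q[2])
                            pts.append(proj(p,[C[0]+c*l[0]-s*l[1],C[1]+s*l[0]+c*l[1],z]))
                h=cv2.convexHull((np.float32(pts)*256+0).astype(np.int32))
                S=4; img=np.zeros((420*S,560*S),np.uint8)
                h=cv2.convexHull((((np.float32(pts)+.5)*S-.5)*16).round().astype(np.int32)); cv2.fillConvexPoly(img,h,1,shift=4)
                M=cv2.resize(m,None,fx=S,fy=S,interpolation=cv2.INTER_NEAREST)
                t+=1-(img&M).sum()/(img|M).sum()
            return t/len(T)
        r=minimize(cost,[.639,.033,.13],method="Nelder-Mead",options=dict(initial_simplex=[[.639,.033,.13],[.644,.033,.13],[.639,.038,.13],[.639,.033,.16]],xatol=2e-4,fatol=1e-4,maxiter=80))
        print(names,r.x.round(4),r.fun.round(3)); 
        for i,c in enumerate(order): print(c,cup(*r.x,i).round(4))
E
python3 fit.py; python3 - <<'E'
from h import *
o=env.get_obs();print(rot(o["tcp_rot"]).as_matrix().round(3))
E
```

```text
('top',) [0.6401 0.033  0.1315] 0.044
yellow [0.6244 0.152 ]
red [0.6348 0.0727]
blue [ 0.6453 -0.0066]
green [ 0.6558 -0.0859]
('scene',) [0.6419 0.0341 0.1321] 0.059
yellow [0.6261 0.153 ]
red [0.6366 0.0737]
blue [ 0.6472 -0.0056]
green [ 0.6577 -0.0849]
('top', 'scene') [0.641  0.0334 0.1323] 0.06
yellow [0.6252 0.1524]
red [0.6357 0.0731]
blue [ 0.6463 -0.0062]
green [ 0.6569 -0.0855]
[[ 0.     0.288 -0.958]
 [ 0.    -0.958 -0.288]
 [-1.    -0.    -0.   ]]
```

Request:
play_rows([
  [0.006, 0, 0, -8.1, 0, 0, 0.088],
  [0.006, 0, 0, -8.1, 0, 0, 0.088],
  [0.006, 0, 0, -8.1, 0, 0, 0.088],
  [0.006, 0, 0, -8.1, 0, 0, 0.088],
  [0.006, 0, 0, -8.1, 0, 0, 0.088],
  [0.006, 0, 0, -8.1, 0, 0, 0.088],
  [0.006, 0, 0, -8.1, 0, 0, 0.088],
  [0.006, 0, 0, -8.1, 0, 0, 0.088],
  [0.006, 0, 0, -8.1, 0, 0, 0.088],
  [0.006, 0, 0, -8.0, 0, 0, 0.088],
], force=25)

```text
clock: 2.65
tool_pos: [0.1654, -0.5507, 0.2035]
tcp_rot: [0.533, 0.464, 0.533, -0.464]
wrist_force: [-0.3, 0.6, -0.3]
finger_gap: 0.998
```

```bash
cat > to.py <<'E'
import sys
from h import *
o=env.get_obs();M=rot(o["tcp_rot"]).as_matrix();print("t",round(o["clock"],2),"pos",o["tool_pos"].round(4),"gap",round(o["finger_gap"]*88.1,1),"F",o["wrist_force"].round(1),"jawdeg",np.degrees(np.arctan2(M[1,1],M[0,1])).round(1),"tilt",M[2].round(3),"q",o["joint_pos"].round(2))
a=[float(x) for x in sys.argv[1:]]; cur=o["tool_pos"]
for i in range(0,len(a),3):
    t=np.array(a[i:i+3]); print(t,"shift",(M.T@(t-cur)*1000).round(1)); cur=t
E
python3 to.py .4745 -.2165 .2  .4745 -.2165 .070 .4745 -.2165 .19  .6252 .1524 .19
```

```text
t 2.65 pos [ 0.1654 -0.5507  0.2035] gap 87.9 F [-0.3  0.6 -0.3] jawdeg 7.9 tilt [-1. -0.  0.] q [-1.49  0.24  1.66 -0.    1.24 -1.62]
[ 0.4745 -0.2165  0.2   ] shift [   3.5  352.  -288.7]
[ 0.4745 -0.2165  0.07  ] shift [130.   0.  -0.]
[ 0.4745 -0.2165  0.19  ] shift [-120.   -0.    0.]
[0.6252 0.1524 0.19  ] shift [  -0.   199.9 -344.7]
```

Request:
play_rows([
  [0, 0.03, -0.024, 0, 0, 0, 0.088],
  [0, 0.04, -0.033, 0, 0, 0, 0.088],
  [0, 0.04, -0.033, 0, 0, 0, 0.088],
  [0, 0.04, -0.033, 0, 0, 0, 0.088],
  [0, 0.04, -0.033, 0, 0, 0, 0.088],
  [0, 0.04, -0.033, 0, 0, 0, 0.088],
  [0, 0.04, -0.033, 0, 0, 0, 0.088],
  [0, 0.04, -0.033, 0, 0, 0, 0.088],
  [0, 0.03, -0.024, 0, 0, 0, 0.088],
  [0.003, 0.012, -0.01, 0, 0, 0, 0.088],
])

```text
clock: 3.9
tool_pos: [0.4773, -0.2162, 0.201]
tcp_rot: [0.533, 0.465, 0.532, -0.465]
wrist_force: [-0.2, -1.1, -0.7]
finger_gap: 0.995
```

```bash
python3 to.py .4745 -.2165 .07; python3 - <<'E'
from h import *
p=optics.snapshot("wrist");show(p,"w1.png")
print(proj(p,[.4745,-.2165,.085]).round(1), [(b[2].round(1),b[1], back(p,*b[2],.085).round(4)) for b in blobs(p,"yellow")])
E
```

```text
t 3.9 pos [ 0.4773 -0.2162  0.201 ] gap 87.7 F [-0.2 -1.1 -0.7] jawdeg 7.8 tilt [-1.     0.001  0.001] q [-0.65  0.13  1.8   0.    1.21 -0.79]
[ 0.4745 -0.2165  0.07  ] shift [ 1.309e+02 -2.900e+00 -1.000e-01]
[278.7 214.3] [(array([278.2, 211.1]), array([ 249,  181,   59,   61, 2786], dtype=int32), array([ 0.4738, -0.214 ,  0.085 ])), (array([ 74.7, 329. ]), array([  59,  297,   41,   65, 1192], dtype=int32), array([ 0.3077, -0.3478,  0.085 ])), (array([488.1, 328.8]), array([ 463,  297,   42,   64, 1195], dtype=int32), array([ 0.6745, -0.298 ,  0.085 ])), (array([435.7, 383.6]), array([ 252,  373,  308,   17, 2548], dtype=int32), array([ 0.6449, -0.3641,  0.085 ]))]
```

View pics/w1.png

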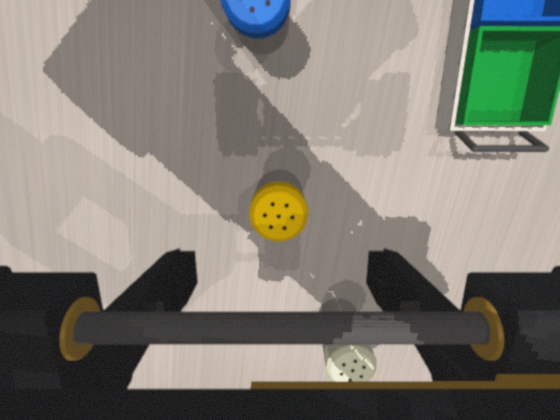

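The wrist view shows the yellow lid at (278, 211), between the fingers. The green cup is at the upper right and the white lid is well clear at (350, 365). I'll descend and grip.

Request:
play_rows([
  [0.02, -0.003, -0.001, 0, 0, 0, 0.088],
  [0.03, 0, 0, 0, 0, 0, 0.088],
  [0.03, 0, 0, 0, 0, 0, 0.088],
  [0.03, 0, 0, 0, 0, 0, 0.088],
  [0.02, 0, 0, 0, 0, 0, 0.088],
  [0, 0, 0, 0, 0, 0, 0.088],
  [0, 0, 0, 0, 0, 0, 0.04],
  [0, 0, 0, 0, 0, 0, 0.04],
  [0, 0, 0, 0, 0, 0, 0.04],
  [0, 0, 0, 0, 0, 0, 0.04],
])

```text
clock: 5.2
tool_pos: [0.4732, -0.2171, 0.0712]
tcp_rot: [0.532, 0.466, 0.532, -0.466]
wrist_force: [0.7, -0.3, 1.4]
finger_gap: 0.569
```

```bash
python3 to.py .4745 -.2165 .07 .4745 -.2165 .19 .6252 .1524 .19
```

```text
t 5.2 pos [ 0.4732 -0.2171  0.0712] gap 50.1 F [ 0.7 -0.3  1.4] jawdeg 7.6 tilt [-1.     0.001  0.001] q [-0.66  0.33  1.87  0.    0.94 -0.79]
[ 0.4745 -0.2165  0.07  ] shift [ 1.2  1.4 -0.5]
[ 0.4745 -0.2165  0.19  ] shift [-1.2e+02  1.0e-01  1.0e-01]
[0.6252 0.1524 0.19  ] shift [-1.000e-01  1.983e+02 -3.456e+02]
```

Request:
play_rows([
  [0, 0, 0, 0, 0, 0, 0.04],
  [0, 0, 0, 0, 0, 0, 0.04],
  [-0.01, 0, 0, 0, 0, 0, 0.04],
  [-0.02, 0, 0, 0, 0, 0, 0.04],
  [-0.03, 0, 0, 0, 0, 0, 0.04],
  [-0.03, 0, 0, 0, 0, 0, 0.04],
  [-0.03, 0, 0, 0, 0, 0, 0.04],
  [0, 0, 0, 0, 0, 0, 0.04],
  [0, 0, 0, 0, 0, 0, 0.04],
  [0, 0, 0, 0, 0, 0, 0.04],
])

```text
clock: 6.45
tool_pos: [0.472, -0.2164, 0.189]
tcp_rot: [0.531, 0.466, 0.533, -0.466]
wrist_force: [0.1, -0.3, -1.2]
finger_gap: 0.538
```

```bash
python3 to.py .6252 .1524 .19; python3 - <<'E'
from h import *
p=optics.snapshot("scene");show(p,"s2.png",1.4)
E
```

```text
t 6.45 pos [ 0.472  -0.2164  0.189 ] gap 47.4 F [ 0.1 -0.3 -1.2] jawdeg 7.6 tilt [-1.    -0.002 -0.002] q [-0.66  0.14  1.81  0.    1.19 -0.79]
[0.6252 0.1524 0.19  ] shift [  -0.7  200.7 -345.2]
```

View pics/s2.png

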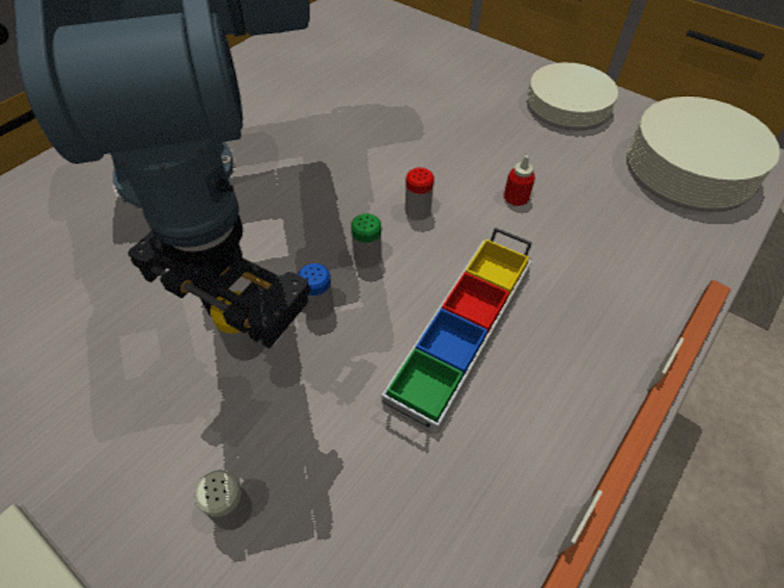

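The yellow shaker is in the gripper at about (228, 318), and nothing else has moved. I'll carry it to the yellow cup.

Request:
play_rows([
  [0, 0.01, -0.017, 0, 0, 0, 0.04],
  [0, 0.02, -0.034, 0, 0, 0, 0.04],
  [0, 0.025, -0.043, 0, 0, 0, 0.04],
  [0, 0.025, -0.043, 0, 0, 0, 0.04],
  [0, 0.025, -0.043, 0, 0, 0, 0.04],
  [0, 0.025, -0.043, 0, 0, 0, 0.04],
  [0, 0.025, -0.043, 0, 0, 0, 0.04],
  [0, 0.025, -0.043, 0, 0, 0, 0.04],
  [0, 0.015, -0.026, 0, 0, 0, 0.04],
  [0, 0.006, -0.01, 0, 0, 0, 0.04],
])

```text
clock: 7.75
tool_pos: [0.6261, 0.1532, 0.1893]
tcp_rot: [0.532, 0.465, 0.533, -0.466]
wrist_force: [-1.0, -0.3, -0.8]
finger_gap: 0.538
```

```bash
python3 to.py .6252 .1524 .08
```

```text
t 7.75 pos [0.6261 0.1532 0.1893] gap 47.4 F [-1.  -0.3 -0.8] jawdeg 7.7 tilt [-1.    -0.002 -0.   ] q [ 0.06  0.4   1.48  0.    1.26 -0.08]
[0.6252 0.1524 0.08  ] shift [109.3  -0.8   0.6]
```

Request:
play_rows([
  [0.015, -0.001, 0, 0, 0, 0, 0.04],
  [0.025, 0, 0, 0, 0, 0, 0.04],
  [0.025, 0, 0, 0, 0, 0, 0.04],
  [0.02, 0, 0, 0, 0, 0, 0.04],
  [0.013, 0, 0, 0, 0, 0, 0.04],
  [0.005, 0, 0, 0, 0, 0, 0.04],
  [0.003, 0, 0, 0, 0, 0, 0.04],
  [0.003, 0, 0, 0, 0, 0, 0.04],
  [0.002, 0, 0, 0, 0, 0, 0.04],
  [0, 0, 0, 0, 0, 0, 0.04],
])

```text
clock: 9.0
tool_pos: [0.6254, 0.1516, 0.0798]
tcp_rot: [0.532, 0.466, 0.532, -0.466]
wrist_force: [0.6, -0.6, -1.2]
finger_gap: 0.535
```

```bash
python3 to.py .6252 .1524 .0765; python3 - <<'E'
from h import *
p=optics.snapshot("scene");show(p,"s3.png",1.4)
p=optics.snapshot("wrist");show(p,"w3.png",1)
E
```

```text
t 9.0 pos [0.6254 0.1516 0.0798] gap 47.1 F [ 0.6 -0.6 -1.2] jawdeg 7.6 tilt [-1.  0.  0.] q [ 0.05  0.54  1.54  0.    1.07 -0.08]
[0.6252 0.1524 0.0765] shift [ 3.3 -0.1 -0.9]
```

View pics/s3.png

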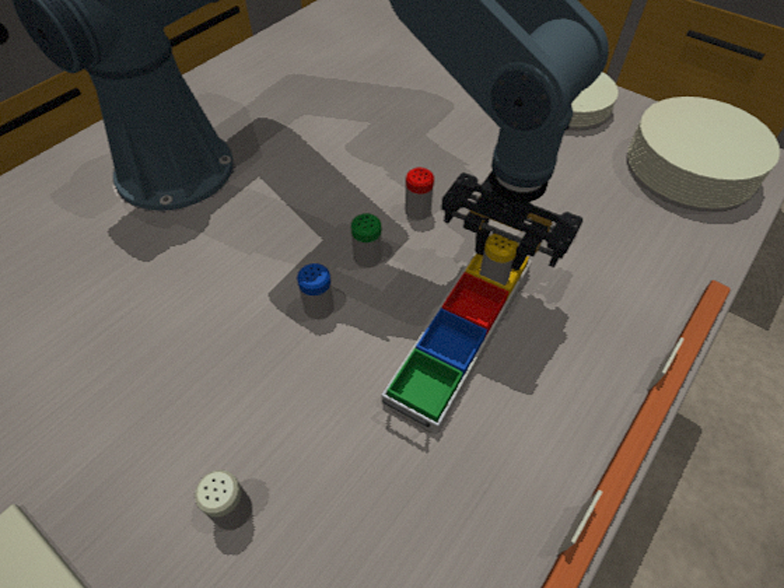

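View pics/w3.png

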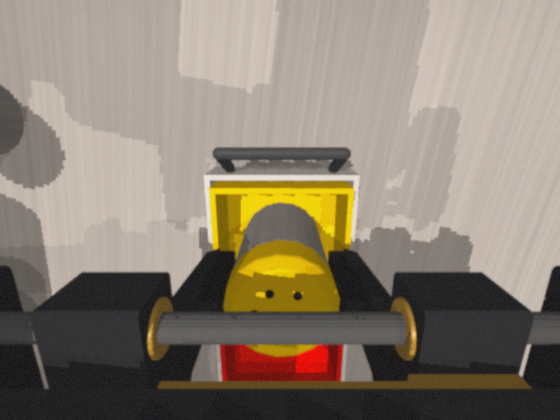

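In the wrist view the yellow shaker is centred in the yellow cup and the fingers are above the rim. I'll go down the last 3 mm, release and rise.

Request:
play_rows([
  [0.002, 0, 0, 0, 0, 0, 0.04],
  [0.0015, 0, 0, 0, 0, 0, 0.04],
  [0, 0, 0, 0, 0, 0, 0.04],
  [0, 0, 0, 0, 0, 0, 0.088],
  [0, 0, 0, 0, 0, 0, 0.088],
  [0, 0, 0, 0, 0, 0, 0.088],
  [0, 0, 0, 0, 0, 0, 0.088],
  [-0.02, 0, 0, 0, 0, 0, 0.088],
  [-0.04, 0, 0, 0, 0, 0, 0.088],
  [-0.04, 0, 0, 0, 0, 0, 0.088],
])

```text
clock: 10.35
tool_pos: [0.6256, 0.1515, 0.1787]
tcp_rot: [0.532, 0.466, 0.532, -0.465]
wrist_force: [1.2, -0.4, 0.4]
finger_gap: 0.998
```

```bash
python3 to.py .4352 .199 .19; python3 - <<'E'
from h import *
p=optics.snapshot("wrist");show(p,"w4.png",1)
E
```

```text
t 10.35 pos [0.6256 0.1515 0.1787] gap 88.0 F [ 1.2 -0.4  0.4] jawdeg 7.6 tilt [-1.     0.001  0.   ] q [ 0.05  0.41  1.5   0.    1.23 -0.08]
[0.4352 0.199  0.19  ] shift [ -11.5 -182.4  -72.3]
```

View pics/w4.png

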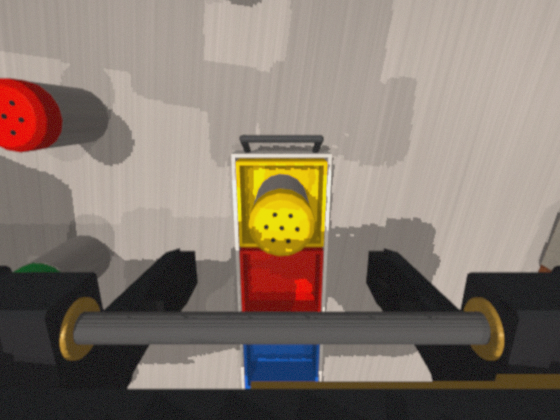

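The yellow shaker stands upright in its cup, lid at (282, 220). Red is next.

Request:
play_rows([
  [-0.01, -0.012, -0.005, 0, 0, 0, 0.088],
  [0, -0.025, -0.01, 0, 0, 0, 0.088],
  [0, -0.03, -0.012, 0, 0, 0, 0.088],
  [0, -0.03, -0.012, 0, 0, 0, 0.088],
  [0, -0.03, -0.012, 0, 0, 0, 0.088],
  [0, -0.03, -0.012, 0, 0, 0, 0.088],
  [0, -0.018, -0.007, 0, 0, 0, 0.088],
  [0, -0.007, -0.002, 0, 0, 0, 0.088],
  [0, 0, 0, 0, 0, 0, 0.088],
  [0, 0, 0, 0, 0, 0, 0.088],
])

```text
clock: 11.65
tool_pos: [0.4363, 0.1985, 0.1864]
tcp_rot: [0.532, 0.466, 0.532, -0.466]
wrist_force: [-0.2, -0.2, 0.3]
finger_gap: 0.995
```

```bash
python3 to.py .4352 .1992 .07; python3 - <<'E'
from h import *
p=optics.snapshot("wrist");show(p,"w5.png",1)
print([(b[2].round(1),b[1][4], back(p,*b[2],.085).round(4)) for b in blobs(p,"red")])
E
```

```text
t 11.65 pos [0.4363 0.1985 0.1864] gap 87.6 F [-0.2 -0.2  0.3] jawdeg 7.6 tilt [-1.     0.001  0.   ] q [ 0.18  0.05  1.92 -0.    1.17  0.05]
[0.4352 0.1992 0.07  ] shift [116.4  -1.1  -0.9]
[(array([445. ,  49.2]), np.int32(3190), array([0.5249, 0.3275, 0.085 ])), (array([280.4, 211.2]), np.int32(3104), array([0.4341, 0.2053, 0.085 ])), (array([419.9, 364.4]), np.int32(311), array([0.5732, 0.0825, 0.085 ]))]
```

View pics/w5.png

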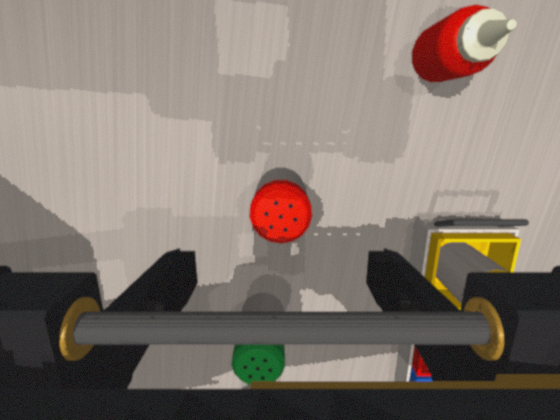

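The wrist view shows the red lid at (280, 211) between the fingers, with the bottle at (465, 45) clear. The two views disagree by a few mm along y, so I'll split the difference.

Request:
play_rows([
  [0.015, -0.001, -0.003, 0, 0, 0, 0.088],
  [0.025, 0, 0, 0, 0, 0, 0.088],
  [0.03, 0, 0, 0, 0, 0, 0.088],
  [0.03, 0, 0, 0, 0, 0, 0.088],
  [0.016, 0, 0, 0, 0, 0, 0.088],
  [0, 0, 0, 0, 0, 0, 0.088],
  [0, 0, 0, 0, 0, 0, 0.04],
  [0, 0, 0, 0, 0, 0, 0.04],
  [0, 0, 0, 0, 0, 0, 0.04],
  [0, 0, 0, 0, 0, 0, 0.04],
])

```text
clock: 12.95
tool_pos: [0.4343, 0.2016, 0.0707]
tcp_rot: [0.532, 0.466, 0.532, -0.465]
wrist_force: [-0.1, 0.5, -0.7]
finger_gap: 0.569
```

Request:
play_rows([
  [0, 0, 0, 0, 0, 0, 0.04],
  [0, 0, 0, 0, 0, 0, 0.04],
  [-0.01, 0, 0, 0, 0, 0, 0.04],
  [-0.02, 0, 0, 0, 0, 0, 0.04],
  [-0.03, 0, 0, 0, 0, 0, 0.04],
  [-0.03, 0, 0, 0, 0, 0, 0.04],
  [-0.03, 0, 0, 0, 0, 0, 0.04],
  [0, 0, 0, 0, 0, 0, 0.04],
  [0, 0, 0, 0, 0, 0, 0.04],
  [0, 0, 0, 0, 0, 0, 0.04],
])

```text
clock: 14.2
tool_pos: [0.433, 0.2013, 0.1886]
tcp_rot: [0.531, 0.465, 0.533, -0.467]
wrist_force: [1.0, -0.4, -1.2]
finger_gap: 0.536
```

```bash
python3 to.py .6357 .0731 .19; python3 - <<'E'
from h import *
p=optics.snapshot("wrist");show(p,"w6.png",1)
E
```

```text
t 14.2 pos [0.433  0.2013 0.1886] gap 47.2 F [ 1.  -0.4 -1.2] jawdeg 7.6 tilt [-1.    -0.003  0.   ] q [0.19 0.05 1.92 0.   1.18 0.05]
[0.6357 0.0731 0.19  ] shift [ -1.9 183.9 154. ]
```

View pics/w6.png

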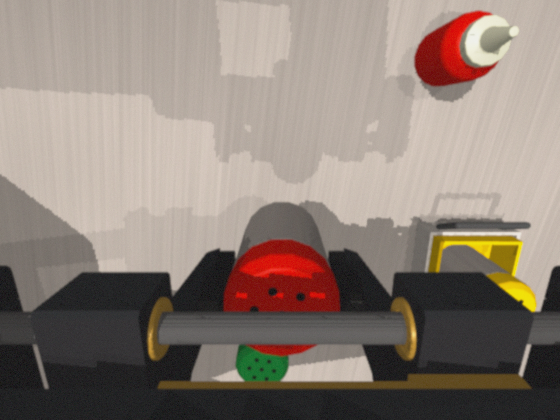

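Red is held. I'll carry it over the red cup.

Request:
play_rows([
  [0, 0.01, 0.008, 0, 0, 0, 0.04],
  [0, 0.02, 0.017, 0, 0, 0, 0.04],
  [0, 0.03, 0.025, 0, 0, 0, 0.04],
  [0, 0.03, 0.025, 0, 0, 0, 0.04],
  [0, 0.03, 0.025, 0, 0, 0, 0.04],
  [0, 0.03, 0.025, 0, 0, 0, 0.04],
  [0, 0.02, 0.017, 0, 0, 0, 0.04],
  [0, 0.01, 0.008, 0, 0, 0, 0.04],
  [0, 0.004, 0.004, 0, 0, 0, 0.04],
  [0, 0, 0, 0, 0, 0, 0.04],
])

```text
clock: 15.5
tool_pos: [0.6367, 0.0733, 0.1899]
tcp_rot: [0.532, 0.466, 0.532, -0.466]
wrist_force: [0.5, 0.7, -1.6]
finger_gap: 0.538
```

```bash
python3 to.py .6357 .0731 .077; python3 - <<'E'
from h import *
p=optics.snapshot("scene");show(p,"s7.png",1.4)
E
```

```text
t 15.5 pos [0.6367 0.0733 0.1899] gap 47.4 F [ 0.5  0.7 -1.6] jawdeg 7.6 tilt [-1.    -0.001 -0.   ] q [-0.07  0.39  1.49  0.    1.25 -0.2 ]
[0.6357 0.0731 0.077 ] shift [ 1.129e+02 -9.000e-01  1.000e-01]
```

View pics/s7.png

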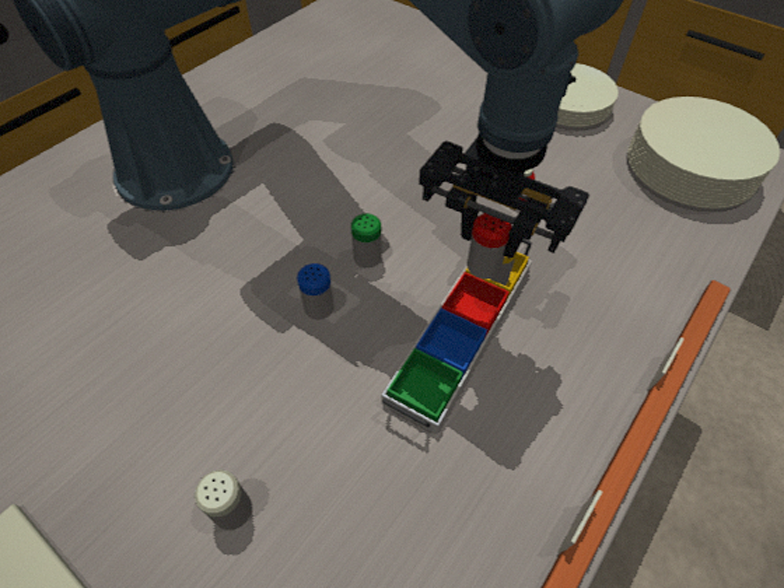

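Request:
play_rows([
  [0.015, -0.001, 0, 0, 0, 0, 0.04],
  [0.025, 0, 0, 0, 0, 0, 0.04],
  [0.025, 0, 0, 0, 0, 0, 0.04],
  [0.02, 0, 0, 0, 0, 0, 0.04],
  [0.013, 0, 0, 0, 0, 0, 0.04],
  [0.005, 0, 0, 0, 0, 0, 0.04],
  [0.003, 0, 0, 0, 0, 0, 0.04],
  [0.003, 0, 0, 0, 0, 0, 0.04],
  [0.002, 0, 0, 0, 0, 0, 0.04],
  [0.001, 0, 0, 0, 0, 0, 0.04],
])

```text
clock: 16.8
tool_pos: [0.636, 0.0731, 0.0784]
tcp_rot: [0.532, 0.466, 0.532, -0.466]
wrist_force: [0.7, -0.3, -1.1]
finger_gap: 0.541
```

```bash
python3 to.py .6357 .0731 .077; python3 - <<'E'
from h import *
p=optics.snapshot("wrist");show(p,"w8.png",1)
E
```

```text
t 16.8 pos [0.636  0.0731 0.0784] gap 47.6 F [ 0.7 -0.3 -1.1] jawdeg 7.6 tilt [-1.  0.  0.] q [-0.07  0.53  1.55  0.    1.06 -0.2 ]
[0.6357 0.0731 0.077 ] shift [ 1.4 -0.3 -0. ]
```

View pics/w8.png

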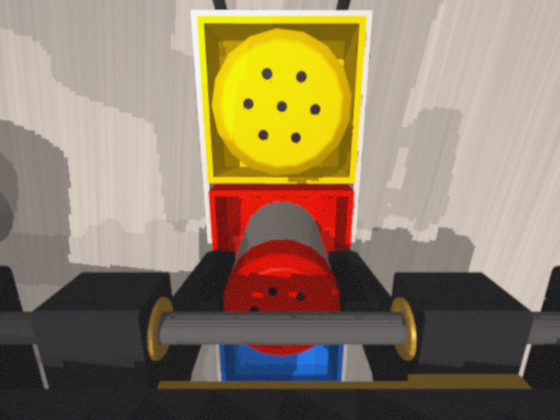

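The yellow shaker sits centred in its cup at (282, 105), and red is over its own cup's floor. I'll lower the last 2 mm, release, rise, and move toward green.

Request:
play_rows([
  [0.002, 0, 0, 0, 0, 0, 0.04],
  [0, 0, 0, 0, 0, 0, 0.04],
  [0, 0, 0, 0, 0, 0, 0.04],
  [0, 0, 0, 0, 0, 0, 0.088],
  [0, 0, 0, 0, 0, 0, 0.088],
  [0, 0, 0, 0, 0, 0, 0.088],
  [0, 0, 0, 0, 0, 0, 0.088],
  [-0.02, 0, 0, 0, 0, 0, 0.088],
  [-0.04, 0, 0, 0, 0, 0, 0.088],
  [-0.05, 0, 0, 0, 0, 0, 0.088],
])

```text
clock: 18.1
tool_pos: [0.6354, 0.0732, 0.1878]
tcp_rot: [0.532, 0.465, 0.532, -0.466]
wrist_force: [1.6, -0.1, 0.3]
finger_gap: 1.004
```

```bash
python3 to.py .434 .060 .19; python3 - <<'E'
from h import *
p=optics.snapshot("wrist");show(p,"w9.png",1)
E
```

```text
t 18.1 pos [0.6354 0.0732 0.1878] gap 88.5 F [ 1.6 -0.1  0.3] jawdeg 7.6 tilt [-1.    -0.001 -0.   ] q [-0.07  0.39  1.5   0.    1.25 -0.2 ]
[0.434 0.06  0.19 ] shift [  -2.  -201.4  -13.6]
```

View pics/w9.png

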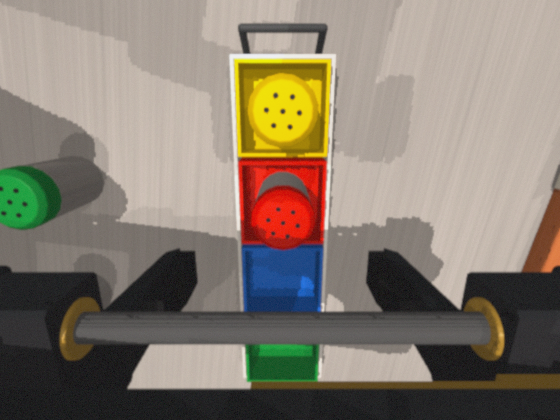

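Red stands upright in its cup at (284, 215). Now green.

Request:
play_rows([
  [0, -0.012, -0.001, 0, 0, 0, 0.088],
  [0, -0.025, -0.002, 0, 0, 0, 0.088],
  [0, -0.035, -0.002, 0, 0, 0, 0.088],
  [0, -0.035, -0.002, 0, 0, 0, 0.088],
  [0, -0.035, -0.002, 0, 0, 0, 0.088],
  [0, -0.03, -0.002, 0, 0, 0, 0.088],
  [0, -0.02, -0.002, 0, 0, 0, 0.088],
  [0, -0.009, -0.001, 0, 0, 0, 0.088],
  [0, 0, 0, 0, 0, 0, 0.088],
  [0, 0, 0, 0, 0, 0, 0.088],
])

```text
clock: 19.4
tool_pos: [0.4353, 0.0603, 0.1862]
tcp_rot: [0.532, 0.466, 0.532, -0.466]
wrist_force: [-0.8, 0.1, -0.4]
finger_gap: 0.999
```

```bash
python3 to.py .434 .0605 .07; python3 - <<'E'
from h import *
p=optics.snapshot("wrist");show(p,"w10.png",1)
print([(b[2].round(1),b[1][4], back(p,*b[2],.085).round(4)) for b in blobs(p,"green")])
E
```

```text
t 19.4 pos [0.4353 0.0603 0.1862] gap 88.0 F [-0.8  0.1 -0.4] jawdeg 7.6 tilt [-1.  0.  0.] q [-0.13 -0.04  2.01  0.    1.17 -0.27]
[0.434  0.0605 0.07  ] shift [116.2  -1.3  -0.3]
[(array([279.2, 214.8]), np.int32(2899), array([0.4325, 0.0643, 0.085 ]))]
```

View pics/w10.png

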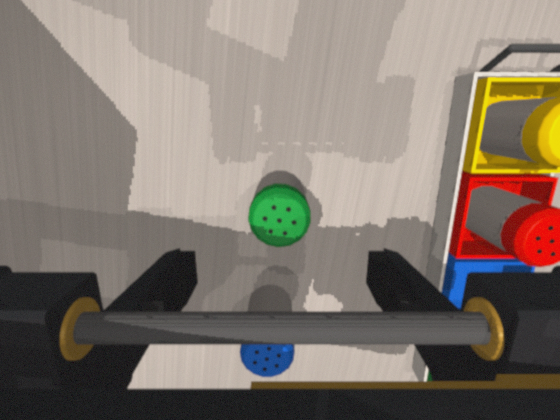

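The green lid is at (279, 215), between the fingers. Descend, grip, lift.

Request:
play_rows([
  [0.015, -0.001, -0.001, 0, 0, 0, 0.088],
  [0.025, 0, 0, 0, 0, 0, 0.088],
  [0.03, 0, 0, 0, 0, 0, 0.088],
  [0.03, 0, 0, 0, 0, 0, 0.088],
  [0.016, 0, 0, 0, 0, 0, 0.088],
  [0, 0, 0, 0, 0, 0, 0.088],
  [0, 0, 0, 0, 0, 0, 0.04],
  [0, 0, 0, 0, 0, 0, 0.04],
  [0, 0, 0, 0, 0, 0, 0.04],
  [0, 0, 0, 0, 0, 0, 0.04],
])

```text
clock: 20.7
tool_pos: [0.4339, 0.0613, 0.0706]
tcp_rot: [0.532, 0.466, 0.532, -0.466]
wrist_force: [-0.3, -0.5, -0.4]
finger_gap: 0.57
```

Request:
play_rows([
  [0, 0, 0, 0, 0, 0, 0.04],
  [0, 0, 0, 0, 0, 0, 0.04],
  [-0.01, 0, 0, 0, 0, 0, 0.04],
  [-0.02, 0, 0, 0, 0, 0, 0.04],
  [-0.03, 0, 0, 0, 0, 0, 0.04],
  [-0.03, 0, 0, 0, 0, 0, 0.04],
  [-0.03, 0, 0, 0, 0, 0, 0.04],
  [0, 0, 0, 0, 0, 0, 0.04],
  [0, 0, 0, 0, 0, 0, 0.04],
  [0, 0, 0, 0, 0, 0, 0.04],
])

```text
clock: 21.95
tool_pos: [0.4326, 0.0614, 0.1887]
tcp_rot: [0.531, 0.465, 0.533, -0.466]
wrist_force: [0.4, 0.0, -2.7]
finger_gap: 0.539
```

```bash
python3 to.py .6569 -.0855 .19; python3 - <<'E'
from h import *
p=optics.snapshot("wrist");show(p,"w11.png",1)
E
```

```text
t 21.95 pos [0.4326 0.0614 0.1887] gap 47.5 F [ 0.4  0.  -2.7] jawdeg 7.6 tilt [-1.    -0.003 -0.001] q [-0.13 -0.05  2.01 -0.    1.18 -0.26]
[ 0.6569 -0.0855  0.19  ] shift [ -2.1 202.8 175.3]
```

View pics/w11.png

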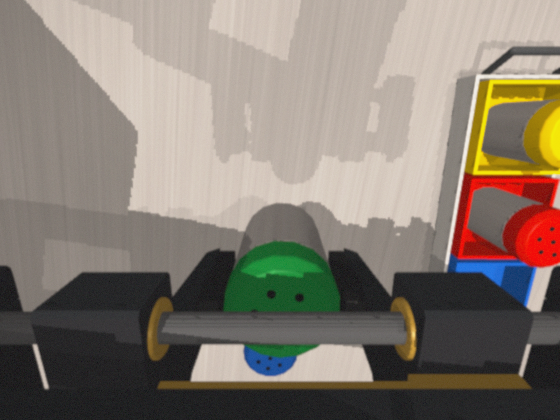

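Green is held. Carry it to the green cup.

Request:
play_rows([
  [0, 0.01, 0.009, 0, 0, 0, 0.04],
  [0, 0.02, 0.017, 0, 0, 0, 0.04],
  [0, 0.03, 0.026, 0, 0, 0, 0.04],
  [0, 0.032, 0.028, 0, 0, 0, 0.04],
  [0, 0.032, 0.028, 0, 0, 0, 0.04],
  [0, 0.032, 0.028, 0, 0, 0, 0.04],
  [0, 0.026, 0.022, 0, 0, 0, 0.04],
  [0, 0.014, 0.012, 0, 0, 0, 0.04],
  [0, 0.006, 0.005, 0, 0, 0, 0.04],
  [0, 0, 0, 0, 0, 0, 0.04],
])

```text
clock: 23.25
tool_pos: [0.657, -0.0857, 0.1893]
tcp_rot: [0.532, 0.466, 0.532, -0.466]
wrist_force: [-0.5, 0.7, -3.1]
finger_gap: 0.534
```

```bash
python3 to.py .6569 -.0855 .077
```

```text
t 23.25 pos [ 0.657  -0.0857  0.1893] gap 47.1 F [-0.5  0.7 -3.1] jawdeg 7.6 tilt [-1.    -0.001 -0.001] q [-0.31  0.44  1.43  0.    1.27 -0.44]
[ 0.6569 -0.0855  0.077 ] shift [112.3   0.   -0.2]
```

Request:
play_rows([
  [0.015, 0, 0, 0, 0, 0, 0.04],
  [0.025, 0, 0, 0, 0, 0, 0.04],
  [0.025, 0, 0, 0, 0, 0, 0.04],
  [0.02, 0, 0, 0, 0, 0, 0.04],
  [0.013, 0, 0, 0, 0, 0, 0.04],
  [0.005, 0, 0, 0, 0, 0, 0.04],
  [0.003, 0, 0, 0, 0, 0, 0.04],
  [0.003, 0, 0, 0, 0, 0, 0.04],
  [0.002, 0, 0, 0, 0, 0, 0.04],
  [0.001, 0, 0, 0, 0, 0, 0.04],
])

```text
clock: 24.5
tool_pos: [0.6572, -0.0855, 0.0784]
tcp_rot: [0.532, 0.466, 0.532, -0.466]
wrist_force: [-0.3, 0.3, -2.8]
finger_gap: 0.535
```

```bash
python3 to.py .6569 -.0855 .077; python3 - <<'E'
from h import *
p=optics.snapshot("wrist");show(p,"w12.png",1)
E
```

```text
t 24.5 pos [ 0.6572 -0.0855  0.0784] gap 47.1 F [-0.3  0.3 -2.8] jawdeg 7.6 tilt [-1.  0.  0.] q [-0.31  0.57  1.49  0.    1.08 -0.44]
[ 0.6569 -0.0855  0.077 ] shift [ 1.4 -0.3 -0. ]
```

View pics/w12.png

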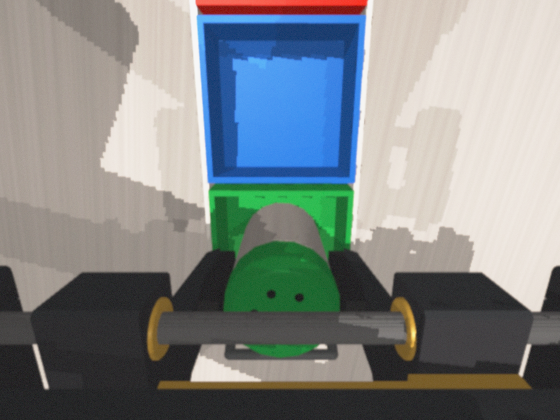

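Green is inside its own cup and centred. Lower the last 2 mm, release, rise.

Request:
play_rows([
  [0.002, 0, 0, 0, 0, 0, 0.04],
  [0, 0, 0, 0, 0, 0, 0.04],
  [0, 0, 0, 0, 0, 0, 0.04],
  [0, 0, 0, 0, 0, 0, 0.088],
  [0, 0, 0, 0, 0, 0, 0.088],
  [0, 0, 0, 0, 0, 0, 0.088],
  [0, 0, 0, 0, 0, 0, 0.088],
  [-0.02, 0, 0, 0, 0, 0, 0.088],
  [-0.04, 0, 0, 0, 0, 0, 0.088],
  [-0.05, 0, 0, 0, 0, 0, 0.088],
])

```text
clock: 25.8
tool_pos: [0.6566, -0.0853, 0.1878]
tcp_rot: [0.532, 0.466, 0.532, -0.466]
wrist_force: [-0.4, 0.6, -0.6]
finger_gap: 0.997
```

```bash
python3 to.py .4388 -.065 .19
```

```text
t 25.8 pos [ 0.6566 -0.0853  0.1878] gap 87.8 F [-0.4  0.6 -0.6] jawdeg 7.6 tilt [-1.    -0.001 -0.001] q [-0.31  0.44  1.44  0.    1.27 -0.44]
[ 0.4388 -0.065   0.19  ] shift [  -2.  -213.2  -49. ]
```

Request:
play_rows([
  [0, -0.012, -0.003, 0, 0, 0, 0.088],
  [0, -0.025, -0.006, 0, 0, 0, 0.088],
  [0, -0.036, -0.008, 0, 0, 0, 0.088],
  [0, -0.036, -0.008, 0, 0, 0, 0.088],
  [0, -0.036, -0.008, 0, 0, 0, 0.088],
  [0, -0.036, -0.008, 0, 0, 0, 0.088],
  [0, -0.022, -0.006, 0, 0, 0, 0.088],
  [0, -0.01, -0.002, 0, 0, 0, 0.088],
  [0, 0, 0, 0, 0, 0, 0.088],
  [0, 0, 0, 0, 0, 0, 0.088],
])

```text
clock: 27.05
tool_pos: [0.4403, -0.0654, 0.1865]
tcp_rot: [0.532, 0.466, 0.532, -0.466]
wrist_force: [0.7, 0.2, -0.4]
finger_gap: 1.0
```

```bash
python3 to.py .4388 -.065 .07; python3 - <<'E'
from h import *
p=optics.snapshot("wrist");show(p,"w13.png",1)
print([(b[2].round(1),b[1][4], back(p,*b[2],.085).round(4)) for b in blobs(p,"blue")])
E
```

```text
t 27.05 pos [ 0.4403 -0.0654  0.1865] gap 88.1 F [ 0.7  0.2 -0.4] jawdeg 7.6 tilt [-1.     0.001  0.   ] q [-0.42 -0.03  2.    0.    1.17 -0.55]
[ 0.4388 -0.065   0.07  ] shift [116.5  -1.5  -0.6]
[(array([517.7, 168.2]), np.int32(7421), array([ 0.6022, -0.0043,  0.085 ])), (array([279.6, 216.3]), np.int32(2964), array([ 0.4379, -0.0626,  0.085 ]))]
```

View pics/w13.png

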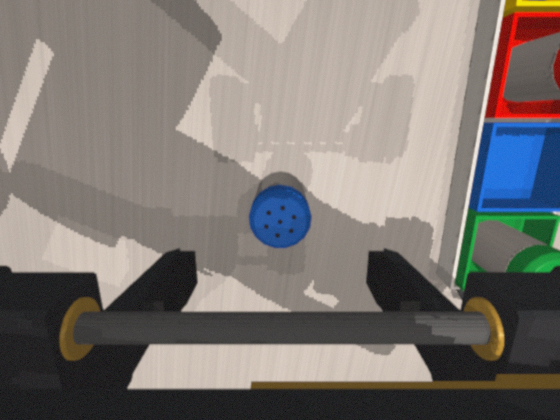

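The blue lid is at (280, 216), between the fingers, and the green shaker is upright in its cup on the right. Descend, grip, lift.

Request:
play_rows([
  [0.015, -0.001, -0.001, 0, 0, 0, 0.088],
  [0.025, 0, 0, 0, 0, 0, 0.088],
  [0.03, 0, 0, 0, 0, 0, 0.088],
  [0.03, 0, 0, 0, 0, 0, 0.088],
  [0.016, 0, 0, 0, 0, 0, 0.088],
  [0, 0, 0, 0, 0, 0, 0.088],
  [0, 0, 0, 0, 0, 0, 0.04],
  [0, 0, 0, 0, 0, 0, 0.04],
  [0, 0, 0, 0, 0, 0, 0.04],
  [0, 0, 0, 0, 0, 0, 0.04],
])

```text
clock: 28.35
tool_pos: [0.4386, -0.0643, 0.0706]
tcp_rot: [0.532, 0.466, 0.532, -0.466]
wrist_force: [0.7, 0.0, -0.4]
finger_gap: 0.57
```

Request:
play_rows([
  [0, 0, 0, 0, 0, 0, 0.04],
  [0, 0, 0, 0, 0, 0, 0.04],
  [-0.01, 0, 0, 0, 0, 0, 0.04],
  [-0.02, 0, 0, 0, 0, 0, 0.04],
  [-0.03, 0, 0, 0, 0, 0, 0.04],
  [-0.03, 0, 0, 0, 0, 0, 0.04],
  [-0.03, 0, 0, 0, 0, 0, 0.04],
  [0, 0, 0, 0, 0, 0, 0.04],
  [0, 0, 0, 0, 0, 0, 0.04],
  [0, 0, 0, 0, 0, 0, 0.04],
])

```text
clock: 29.6
tool_pos: [0.4373, -0.0638, 0.1887]
tcp_rot: [0.531, 0.465, 0.533, -0.466]
wrist_force: [-1.1, -0.3, -2.7]
finger_gap: 0.538
```

```bash
python3 to.py .6463 -.0062 .19; python3 - <<'E'
from h import *
p=optics.snapshot("wrist");show(p,"w14.png",1)
E
```

```text
t 29.6 pos [ 0.4373 -0.0638  0.1887] gap 47.4 F [-1.1 -0.3 -2.7] jawdeg 7.6 tilt [-1.    -0.003 -0.002] q [-0.41 -0.04  2.   -0.    1.18 -0.55]
[ 0.6463 -0.0062  0.19  ] shift [ -1.8 214.7 -29.4]
```

View pics/w14.png

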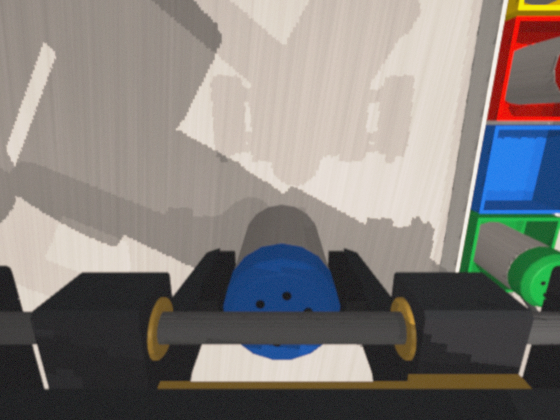

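Blue is held. Carry it to the blue cup.

Request:
play_rows([
  [0, 0.01, -0.001, 0, 0, 0, 0.04],
  [0, 0.022, -0.003, 0, 0, 0, 0.04],
  [0, 0.032, -0.005, 0, 0, 0, 0.04],
  [0, 0.034, -0.005, 0, 0, 0, 0.04],
  [0, 0.034, -0.005, 0, 0, 0, 0.04],
  [0, 0.034, -0.005, 0, 0, 0, 0.04],
  [0, 0.026, -0.003, 0, 0, 0, 0.04],
  [0, 0.015, -0.002, 0, 0, 0, 0.04],
  [0, 0.007, 0, 0, 0, 0, 0.04],
  [0, 0, 0, 0, 0, 0, 0.04],
])

```text
clock: 30.9
tool_pos: [0.6467, -0.0069, 0.1895]
tcp_rot: [0.532, 0.465, 0.532, -0.466]
wrist_force: [-0.1, 0.8, -1.9]
finger_gap: 0.538
```

```bash
python3 to.py .6463 -.0062 .077
```

```text
t 30.9 pos [ 0.6467 -0.0069  0.1895] gap 47.4 F [-0.1  0.8 -1.9] jawdeg 7.6 tilt [-1.    -0.001 -0.   ] q [-0.19  0.41  1.48 -0.    1.26 -0.33]
[ 0.6463 -0.0062  0.077 ] shift [112.5  -0.2  -0.8]
```

Request:
play_rows([
  [0.015, 0, -0.001, 0, 0, 0, 0.04],
  [0.025, 0, 0, 0, 0, 0, 0.04],
  [0.025, 0, 0, 0, 0, 0, 0.04],
  [0.02, 0, 0, 0, 0, 0, 0.04],
  [0.013, 0, 0, 0, 0, 0, 0.04],
  [0.005, 0, 0, 0, 0, 0, 0.04],
  [0.003, 0, 0, 0, 0, 0, 0.04],
  [0.003, 0, 0, 0, 0, 0, 0.04],
  [0.002, 0, 0, 0, 0, 0, 0.04],
  [0.001, 0, 0, 0, 0, 0, 0.04],
])

```text
clock: 32.15
tool_pos: [0.6466, -0.0061, 0.0784]
tcp_rot: [0.532, 0.466, 0.532, -0.466]
wrist_force: [0.2, 0.7, -2.9]
finger_gap: 0.54
```

```bash
python3 to.py .6463 -.0062 .077; python3 - <<'E'
from h import *
p=optics.snapshot("wrist");show(p,"w15.png",1)
E
```

```text
t 32.15 pos [ 0.6466 -0.0061  0.0784] gap 47.6 F [ 0.2  0.7 -2.9] jawdeg 7.6 tilt [-1.  0.  0.] q [-0.19  0.54  1.53  0.    1.07 -0.33]
[ 0.6463 -0.0062  0.077 ] shift [ 1.4 -0.3  0.1]
```

View pics/w15.png

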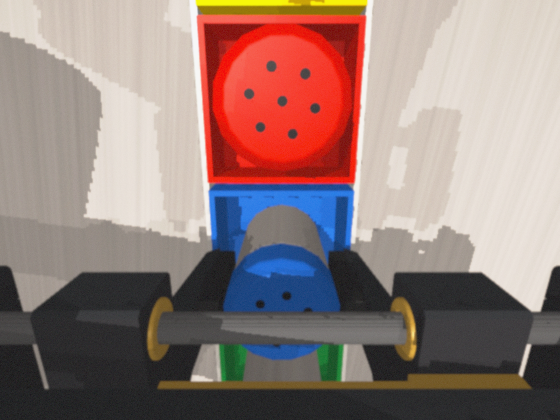

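Blue is in its cup with red centred behind it. Release, rise, and back off toward the robot to clear the view.

Request:
play_rows([
  [0.002, 0, 0, 0, 0, 0, 0.04],
  [0, 0, 0, 0, 0, 0, 0.04],
  [0, 0, 0, 0, 0, 0, 0.04],
  [0, 0, 0, 0, 0, 0, 0.088],
  [0, 0, 0, 0, 0, 0, 0.088],
  [0, 0, 0, 0, 0, 0, 0.088],
  [0, 0, 0, 0, 0, 0, 0.088],
  [-0.02, 0, 0, 0, 0, 0, 0.088],
  [-0.04, 0, 0, 0, 0, 0, 0.088],
  [-0.05, 0, 0, 0, 0, 0, 0.088],
])

```text
clock: 33.45
tool_pos: [0.646, -0.006, 0.1878]
tcp_rot: [0.532, 0.466, 0.532, -0.466]
wrist_force: [0.4, 0.1, -0.0]
finger_gap: 1.003
```

Request:
play_rows([
  [-0.01, -0.02, 0, 0, 0, 0, 0.088],
  [0, -0.04, 0, 0, 0, 0, 0.088],
  [0, -0.04, 0, 0, 0, 0, 0.088],
  [0, -0.04, 0, 0, 0, 0, 0.088],
  [0, -0.04, 0, 0, 0, 0, 0.088],
  [0, -0.04, 0, 0, 0, 0, 0.088],
  [0, -0.02, 0, 0, 0, 0, 0.088],
  [0, 0, 0, 0, 0, 0, 0.088],
  [0, 0, 0, 0, 0, 0, 0.088],
  [0, 0, 0, 0, 0, 0, 0.088],
])

```text
clock: 34.7
tool_pos: [0.4095, -0.038, 0.1966]
tcp_rot: [0.532, 0.466, 0.532, -0.465]
wrist_force: [0.2, 0.1, 0.3]
finger_gap: 1.001
```

```bash
python3 to.py; python3 - <<'E'
from h import *
from fit import cup,order
for n in("top","scene"):
    p=optics.snapshot(n);show(p,n+"_end.png",1.4)
    for l in ["shaker_white","sauce_bottle"]:
        print(n,l,[([round(x) for x in d["bbox"]],round(d["confidence"],2)) for d in models.search_frame(p,l)][:2])
    for l in ["red","yellow","green","blue"]:
        c=cup(.641,.0334,.1323,order.index(l))
        for d in models.search_frame(p,"shaker_"+l)[:2]:
            u,v,w,h=d["bbox"]; print(n,l,np.round(d["bbox"]),round(d["confidence"],2),"lid top expected px",proj(p,[*c,.091]).round(1), "px/mm~",round(p["fx"]/np.linalg.norm(p["eye"]-[*c,.09])/1000,2))
E
```

```text
t 34.7 pos [ 0.4095 -0.038   0.1966] gap 88.2 F [0.2 0.1 0.3] jawdeg 7.6 tilt [-1.     0.001  0.   ] q [-0.38 -0.13  2.07  0.    1.2  -0.52]
top shaker_white [([439, 197, 36, 18], 0.83), ([152, 204, 26, 24], 0.4)]
top sauce_bottle [([154, 204, 27, 20], 0.7)]
top red [259. 172.  26.  24.] 0.97 lid top expected px [258.  167.1] px/mm~ 0.42
top red [325. 162.  36.  32.] 0.18 lid top expected px [258.  167.1] px/mm~ 0.42
top yellow [231. 175.  21.  26.] 0.79 lid top expected px [224.7 171.8] px/mm~ 0.41
top green [292. 165.  15.  24.] 0.59 lid top expected px [324.9 157.5] px/mm~ 0.42
top blue [293. 166.  15.  24.] 0.84 lid top expected px [291.4 162.3] px/mm~ 0.42
top blue [259. 173.  35.  36.] 0.66 lid top expected px [291.4 162.3] px/mm~ 0.42
scene shaker_white [([158, 359, 45, 49], 0.71)]
scene sauce_bottle [([368, 132, 22, 32], 0.95), ([159, 358, 42, 47], 0.28)]
scene red [342. 209.  29.  37.] 0.64 lid top expected px [342.7 198.2] px/mm~ 0.49
scene yellow [354. 186.  21.  40.] 0.78 lid top expected px [358.8 172.5] px/mm~ 0.46
scene green [304. 272.  26.  44.] 0.73 lid top expected px [304.9 258.7] px/mm~ 0.55
scene green [340. 210.  28.  40.] 0.41 lid top expected px [304.9 258.7] px/mm~ 0.55
scene blue [321. 240.  27.  37.] 0.75 lid top expected px [324.9 226.8] px/mm~ 0.52
scene blue [303. 274.  54.  54.] 0.66 lid top expected px [324.9 226.8] px/mm~ 0.52
```

View pics/top_end.png

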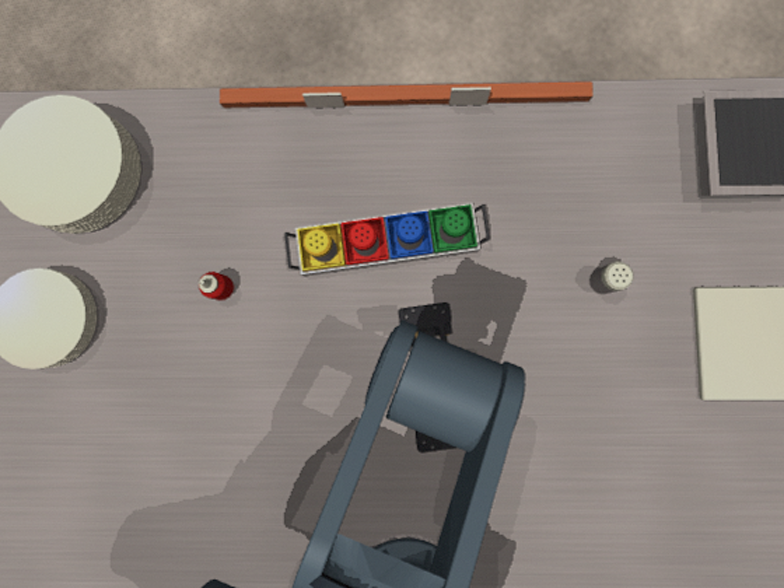

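View pics/scene_end.png

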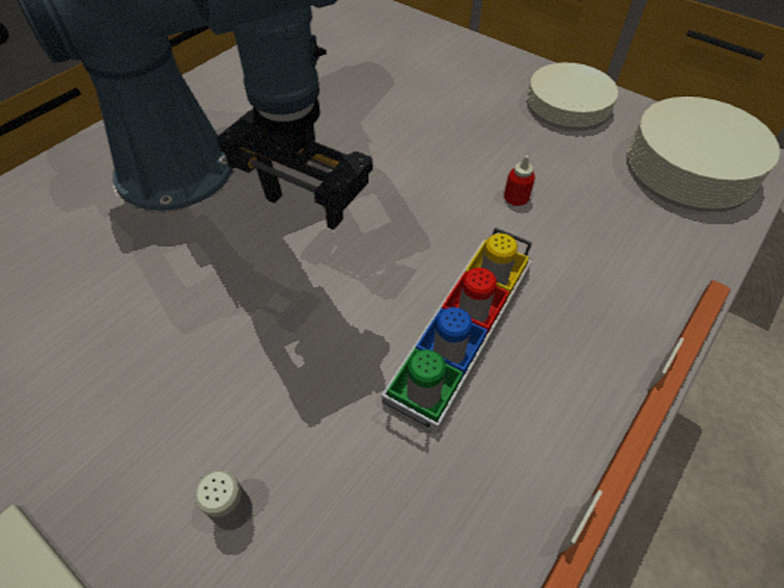

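All four look seated. I'll measure the offsets more precisely from the lid hole patterns in both views.

```bash
python3 - <<'E'
from h import *
from fit import cup,order
from scipy.optimize import least_squares
P={n:optics.snapshot(n) for n in("top","scene")}
for i,c in enumerate(order):
    C=cup(.641,.0334,.1323,i); ob=[]
    for n,p in P.items():
        e=proj(p,[*C,.091]); g=cv2.cvtColor(p["pixels"],cv2.COLOR_BGR2GRAY)
        S=8; r=15; x0,y0=(e-r).round().astype(int)+[0,(2 if n=="top" else 4)]
        roi=cv2.resize(g[y0:y0+2*r,x0:x0+2*r].astype(np.float32),None,fx=S,fy=S,interpolation=cv2.INTER_CUBIC)
        bh=cv2.morphologyEx(roi,cv2.MORPH_BLACKHAT,cv2.getStructuringElement(cv2.MORPH_ELLIPSE,(31,31)))
        yy,xx=np.mgrid[:roi.shape[0],:roi.shape[1]]
        # correlate with 7-hole-disc envelope: refine weighted centroid
        m=np.array([120.,120.])-[0,0]
        m=(e-[x0,y0]+.5)*S-.5+([0,8] if n=="top" else [0,0])
        for _ in range(15):
            w=np.where(bh>0.35*bh.max(),bh,0)*((xx-m[0])**2+(yy-m[1])**2<(8*S)**2); m=np.array([(w*xx).sum(),(w*yy).sum()])/w.sum()
        px=(m+.5)/S-.5+[x0,y0]; ob.append((p,px)); q=back(p,*px,.091)[:2]-C
        print(c,n,px.round(1),"offset from cup mm",(q*1000).round(1))
    s=least_squares(lambda X:np.concatenate([proj(p,X)-u for p,u in ob]),[*C,.091])
    print("  triangulated",((s.x-[*C,0])*1000).round(1),"res px",np.abs(s.fun).max().round(2))
E
```

```text
yellow top [225.7 172.2] offset from cup mm [-0.9 -2.4]
yellow scene [358.4 167.2] offset from cup mm [-8.6 12.4]
  triangulated [ -3.2  -4.7 109. ] res px 0.56
red top [258.  159.2] offset from cup mm [18.9  0.1]
red scene [343.  198.6] offset from cup mm [ 0.9 -0.6]
  triangulated [  9.1  -6.3 104.5] res px 2.94
blue top [291.3 154.2] offset from cup mm [19.6 -0. ]
blue scene [324.5 227.6] offset from cup mm [ 0.5 -2.1]
  triangulated [  8.7  -6.1 104.8] res px 3.22
green top [nan nan] offset from cup mm [nan nan]
green scene [304.9 259.5] offset from cup mm [ 0.9 -1.2]<stdin>:17: RuntimeWarning: invalid value encountered in divide
Traceback (most recent call last):
ValueError: Residuals are not finite in the initial point.
```

The top-view estimate latched onto cup edges (inconsistent, with large residuals), so I'll check with a direct overlay of the expected lid circles instead.

```bash
python3 - <<'E'
from h import *
from fit import cup,order
out=[]
for n,(x,y) in {"top":(205,140),"scene":(270,150)}.items():
    p=optics.snapshot(n);w,h=(150,60) if n=="top" else (120,150)
    S=5 if n=="top" else 4
    im=cv2.resize(p["pixels"][y:y+h,x:x+w],None,fx=S,fy=S,interpolation=cv2.INTER_CUBIC)
    for i in range(4):
        C=cup(.641,.0334,.1323,i)
        pts=[(proj(p,[C[0]+.024*np.cos(a),C[1]+.024*np.sin(a),.091])-[x,y]+.5)*S-.5 for a in np.linspace(0,6.28,40)]
        cv2.polylines(im,[np.int32(pts)],True,(255,255,255),1)
    cv2.imwrite(f"pics/ov_{n}.png",im)
E
```

```text
(no output)
```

View pics/ov_top.png

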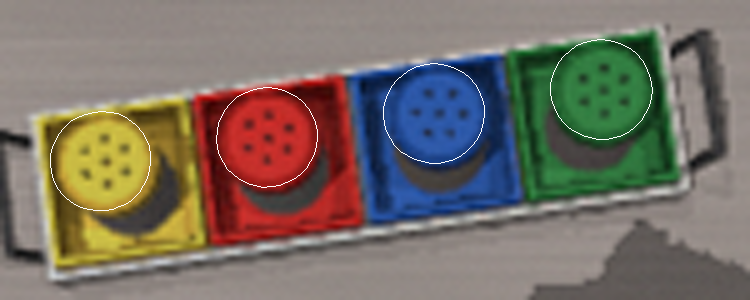

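View pics/ov_scene.png

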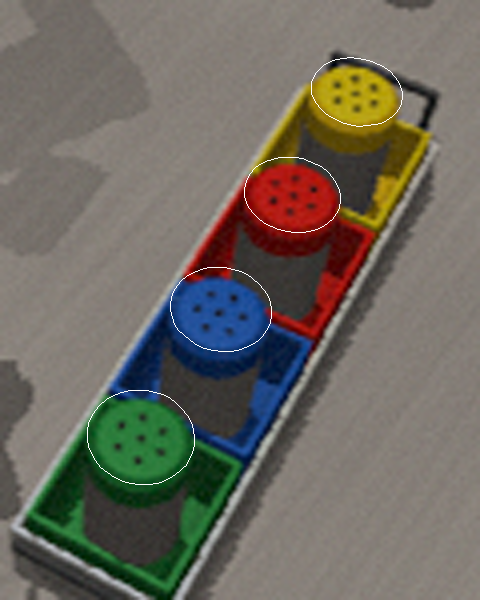

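The lids match the expected positions to about 2–3 mm in both views. The shakers are upright and seated, and the arm is clear, so I'm handing in.

```bash
python3 -c "
from plant import env
print(env.close_job())"
```

```text
the job is handed in; nothing more can be done
None
```

I stood the yellow, red, green and blue shakers in the cups of their own colours and handed the job in at about 35 s of the 99 s allowed. `env.close_job()` reports no verdict, so the result below is from my own checks.

- **Placing:** Each shaker was gripped with 25 N, carried upright, lowered to within about 1 mm of the cup floor and released. The jaws stayed across the row, above the cup rims.
- **Position in the cups:** An overlay of the expected lid circles in the top and scene pictures put every lid within about 3 mm of its cup's centre. All four look upright and at floor height.
- **White shaker and sauce bottle:** Both stand where they began, shifted by no more than about 2 pixels in the networks' boxes. The gripper was open and clear of everything at the end.
- **Checks that failed or disagreed:**
  - An automatic hole-pattern check failed. In the top view it seemed to lock onto cup edges (red and blue read about 19 mm off, green gave no value), and the yellow scene reading was about 15 mm off. The overlay replaced it.
  - Before gripping red, the wrist and top cameras differed by about 6 mm along y, and I took a position between them.
  - In the final top picture the network gave the blue shaker's place for green with 0.59 confidence. The picture shows green in the green cup.

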